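# Sort the ball maker's kit into its trays

## Robot

A 6-joint arm with a two-finger parallel gripper is mounted at the origin on the work surface. World frame = base frame: x ahead of the robot, y to its left, z up, the work surface at z = 0. Lengths are in m, angles in degrees, forces in N, time in s.
With the tool pointing down it reaches from about 0.375 to 0.9 m from the base axis. Payload 3.1 kg.
Tool frame: the origin (TCP) lies midway between the tips of the shut fingers; the grasp point (between the pads) lies 19 mm behind it; z points along the fingers, y is the line along which they close (so a half turn about z gives the same grasp; the last joint's range is limited). The gripper opens to 87 mm and grips with 3 to 60 N. Pads are 19 mm wide; open, the fingers measure 117 mm over their backs; the gripper's body (75 mm by 190 mm) begins 51 mm behind the grasp point.
Start: joints at [58.814, 30.224, 82.088, -0, 67.689, -10.227], TCP at [0.224, 0.584, 0.223] pointing down, gripper open.
Joint ranges: [-176.69, 176.69], [-43.24, 126.21], [12.49, 139.97], [-82, 262], [0, 151.66], [-163.58, 163.58]. Speed limits (degrees/s): [159.86, 159.86, 180, 180, 180, 180].

## Interface

Orientations are given as a 3x3 rotation matrix whose columns are the frame's x, y, z axes.
In Python, from rig import read_state, capture, camera_info, hand_in gives the robot as it stands.
- The arm moves only by the tool drive_tool, never from a script. Its argument "motion" is a list of rows, each a list of 2 entries, a list of its own where there are three numbers: the shift along the tool's x, y, z in mm, then the turn, a rotation vector about the tool's x, y, z in rad. A call has 1 to 5 rows; each row shifts and turns the commanded pose from where the row before left it, along the tool's axes as they then stand; what a row does not reach is not made up. A row lasts 1/10 s, in which the tool goes at most 50 mm and 8.59 degrees, less where a joint would pass 70% of its speed; a pose out of reach is approached as far as the arm can. A call is refused whole if a number of a shift passes 50 or a number of a turn 0.15, either way. A call with a gripper value outside its range is refused whole. "gripper" is the opening, from 0 (shut) to 1 (fully open), set as the call begins (left out, the last holds). The fingers move at their own pace and stop on an object; the grip force is fixed at half the most. Time passes only in rows, so rows that do not move let the fingers close. It gives the time, the measured TCP pose, the force, the opening and the grip force at its end, in the units of the state.
- read_state(): the state, without advancing time (a new reading comes with each control period).
- capture(name): name is "scene" or "top"; returns the picture (384x512x3 uint8, red, green, blue); there is no depth.
- camera_info(name): a dict with "fovy" (degrees; the focal length in pixels is half the picture's height over the tangent of half this angle, whatever the lens; pixels are square), "cx", "cy" (the principal point, pixels), "xyz" and "orientation" of the camera in the world. Camera axes: x right, y down, z forward; pixel columns grow to the right and rows downward; lengths in m; the calibration is good to about 2 mm. A picture is of the moment at which its call begins. camera_info takes no time and is no camera call.
- hand_in(): hands the job in; it is judged then, once.
The state is a dict: "time_s": time; "joint_positions": joint angles; "qvel": joint speeds; "tau": joint torques, N m; "position": TCP position; "tcp_rot": TCP orientation; "force": force on the tool from outside, world axes, zero at the start; "moment": the same for the moment, N m; "opening": opening from 0.0 (shut) to 1.0 (fully open); "grasp_force": force on a finger pad.
Only numpy, scipy, OpenCV 4.12 (cv2) and the standard library are available. Lean on these libraries where they do the work, as an engineer would, in place of code of your own. Each camera call takes 0.05 s, during which the arm holds its last target. There are 200 camera calls.

## Task

Put the counter in order, setting each thing down in the middle of its own tray without dropping it: the red ball from the cork ring seated on the ring in the red tray, the green core mould upright in the green tray, the brass calipers lying flat inside the yellow tray, and the two aluminium templates in a neat centred stack in the white tray, the small one on top of the large one. Leave the cake of wax where it lies.

Things in the scene. Friction and masses are not known exactly. Their poses are not given: they have to be found in the camera images.
- ball_center (a point): Worn dark red leather match ball (junior size) with a pale stitched seam, a sphere 66 mm in diameter, about 0.135 kg. It starts resting in a fixed cork ring (54 mm outside, 40 mm bore, 10 mm high) on the counter. The point is the ball's centre, 36 mm above the counter at the start; its axes mean nothing. (The red and white balls in the long rack at the far side are fixed stock, not part of the job.)
- mould_center (a point): Green-painted iron core mould, closed: a solid upright cylinder, 54 mm in diameter and 36 mm high, with a dark parting line round its middle and a bright steel circle on top; about 0.35 kg. The point is the centre, 18 mm above its underside; z is its axis, up.
- template_large_center (a point): Large round aluminium seam template: a flat disc 56 mm in diameter, 12 mm thick, with a black dot in the middle and six small marks; 80 g. The point is the centre, 6 mm above its underside; z is its axis, up.
- template_small_center (a point): Small round aluminium seam template: a flat disc 42 mm in diameter, 12 mm thick, with a black dot in the middle and six small marks; 45 g. The point is the centre, 6 mm above its underside; z is its axis, up.
- calipers_center (a point): Pair of brass calipers lying flat, 98 mm long along x and 43 mm wide over the bowed legs, which are 7 mm thick bars. The middle is a solid brass block, 36 mm along x, 16 mm along y (the place to grip) and 14 mm high, at the centre of mass. The point is the centre of that block, 7 mm above the underside; the measuring jaws point to +x (farthest 49 mm from the point, the other end 48 mm), z is up; about 0.11 kg.
- wax_center (a point): Loose dark amber-brown cake of wax, 50 x 34 mm and 22 mm high, to be left alone; it lies in the row with the things to be sorted. The point is its centre, 11 mm above the counter.
- tray_red: Fixed square tray, 120 x 120 mm, with a red floor and a dark wooden rim 4 mm wide; rim top 8 mm and floor 4 mm above the counter, 112 mm clear inside. Origin: centre of its underside, on the counter; x and y along its sides, z up. It stands in the row beyond the loose things, in any place of that row. In its middle is a fixed pale wooden ring, 54 mm outside, 40 mm bore, its top 14 mm above the counter: a ball seated in it has its centre 40 mm above the counter.
- tray_green: Fixed square tray, 120 x 120 mm, with a green floor and a dark wooden rim 4 mm wide; rim top 8 mm and floor 4 mm above the counter, 112 mm clear inside. Origin: centre of its underside, on the counter; x and y along its sides, z up. It stands in the row beyond the loose things, in any place of that row.
- tray_white: Fixed square tray, 120 x 120 mm, with a white floor and a dark wooden rim 4 mm wide; rim top 8 mm and floor 4 mm above the counter, 112 mm clear inside. Origin: centre of its underside, on the counter; x and y along its sides, z up. It stands in the row beyond the loose things, in any place of that row.
- tray_yellow: Fixed square tray, 120 x 120 mm, with a yellow floor and a dark wooden rim 4 mm wide; rim top 8 mm and floor 4 mm above the counter, 112 mm clear inside. Origin: centre of its underside, on the counter; x and y along its sides, z up. It stands in the row beyond the loose things, in any place of that row.
Mind the look-alikes: they are no part of the job. What is shaped like the part that bears template_large_center but pink or purple is not meant.

How it is judged (in metres and radians):
At the end, for the whole second after the job is handed in: Ball, mould, calipers and both templates rest in their trays: each within 13 mm of its tray's centre and 4 mm of its resting height, upright or flat within 0.12 rad (ball: any way), templates within 10 mm of each other, small on large; all at rest under 0.02 m/s; wax moved under 20 mm (horizontal distance between ball_center and tray_red below 0.013 m and height (world z) of ball_center between 0.0362 and 0.0442 m and linear speed of each of ball, mould, template_large, template_small, calipers below 0.02 m/s and horizontal distance between mould_center and tray_green below 0.013 m and height (world z) of mould_center between 0.018 and 0.026 m and angle between each of mould_center, template_large_center, template_small_center, calipers_center's own z axis and vertical below 0.12 rad and horizontal distance between each of template_large_center, template_small_center and tray_white below 0.013 m and height (world z) of template_large_center between 0.006 and 0.014 m and height (world z) of template_small_center between 0.018 and 0.026 m and horizontal distance between calipers_center and tray_yellow below 0.013 m and height (world z) of calipers_center between 0.007 and 0.015 m and horizontal distance between template_small_center and template_large_center below 0.01 m and distance of wax_center from where it was at the start of the episode below 0.02 m); the robot touches nothing.
It fails at once if the cake of wax is pushed or carried more than 20 mm from where it lay (distance of wax_center from where it was at the start of the episode above 0.02 m).
It fails at once if a thing is dropped or thrown (moves free of the fingers faster than 0.8 m/s, as after a drop of more than about 30 mm) ((linear speed of ball above 0.8 m/s and contact force between the fingers and ball below 0.05 N) or (linear speed of mould above 0.8 m/s and contact force between the fingers and mould below 0.05 N) or (linear speed of template_large above 0.8 m/s and contact force between the fingers and template_large below 0.05 N) or (linear speed of template_small above 0.8 m/s and contact force between the fingers and template_small below 0.05 N) or (linear speed of calipers above 0.8 m/s and contact force between the fingers and calipers below 0.05 N)).
It also fails if it takes over 136 s, if anything falls off the work surface, if the arm or the gripper's body presses on something with over 40 N, if the wrist force passes 120 N, or if a joint passes its speed limit or range.

## Working session

There is one attempt and no reset: what is moved stays moved. The work goes in short steps, Python scripts to look and compute and a tool call to move; the robot and the scene stay as the last step left them, time stands still between calls to the robot, and variables do not carry over. Pictures are saved under pics/ and viewed, at most 14 in all, crops included, and the job is handed in when it is done.

Besides the shell and the picture viewer there is one more tool, called after "Call:" as name(argument=value, ...), one argument or row to a line, values as JSON. drive_tool: Moves the arm, as the interface text tells. Its arguments: {"type":"object","properties":{"motion":{"type":"array","items":{"type":"array"}},"gripper":{"type":"number"}},"required":["motion"]}

```bash
mkdir -p pics; ls
python3 - <<'E'
from rig import *
import cv2
for n in ("scene","top"):
    i=camera_info(n); print(n,i)
    im=capture(n); cv2.imwrite(f"pics/{n}0.png",cv2.resize(im[:,:,::-1],(800,600),interpolation=cv2.INTER_CUBIC))
s=read_state(); print(s)
E
```

```text
pics
scene {'fovy': 51.70616705271529, 'cx': 263.9684125611983, 'cy': 190.39770944038682, 'xyz': array([ 1.09452534, -0.32739413,  0.89055558]), 'orientation': array([[ 0.45311398,  0.67735936, -0.57954466],
       [ 0.89125888, -0.33066613,  0.31035064],
       [ 0.01858312, -0.65714854, -0.753532  ]])}
top {'fovy': 51.015642010824365, 'cx': 257.62879346354885, 'cy': 194.13346773849293, 'xyz': array([0.3642501, 0.0016465, 0.9520801]), 'orientation': array([[-0.01916275, -0.99167065,  0.12736605],
       [-0.99978332,  0.01797016, -0.01050613],
       [ 0.00812984, -0.12753978, -0.99180014]])}
{'time_s': 0.1, 'joint_positions': array([ 5.88137528e+01,  3.02749098e+01,  8.21511949e+01, -1.40201592e-03,
        6.76882112e+01, -1.02249309e+01]), 'qvel': array([-0.05090765, -0.04901749, -0.20294347, -0.06260802,  0.07207322,
       -0.08231932]), 'tau': array([-6.06366139e-04, -4.40987778e+01, -1.77149981e+01,  6.35381369e-02,
        5.33505308e-02, -5.29131000e-05]), 'position': array([0.22318539, 0.58306875, 0.22164392]), 'tcp_rot': array([[-9.33825332e-01,  3.57727860e-01, -1.01378485e-03],
       [ 3.57729143e-01,  9.33823809e-01, -1.71858223e-03],
       [ 3.31911685e-04, -1.96751601e-03, -9.99998009e-01]]), 'force': array([-0.41069349,  0.65400339, -0.40610236]), 'moment': array([ 0.05044306, -0.00189467,  0.00183699]), 'grasp_force': 0.0, 'opening': 0.9994675005166413}
```

View pics/scene0.png

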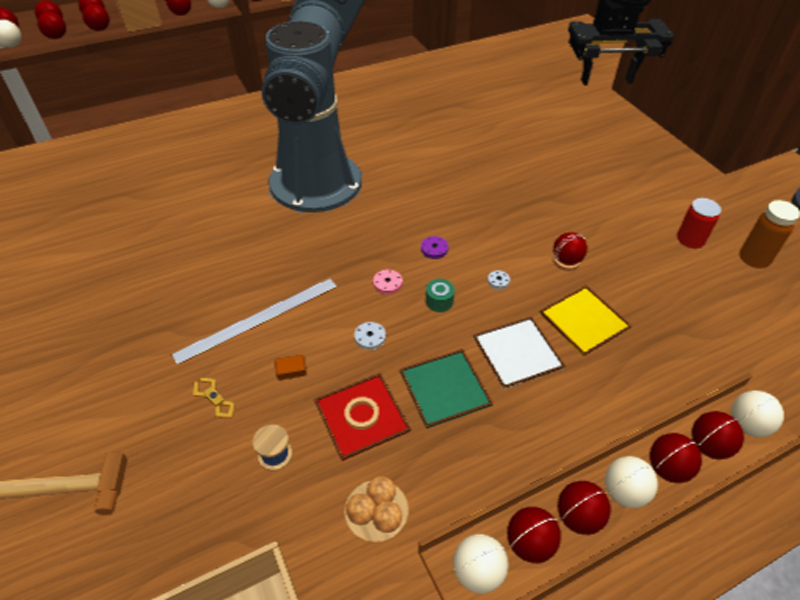

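View pics/top0.png

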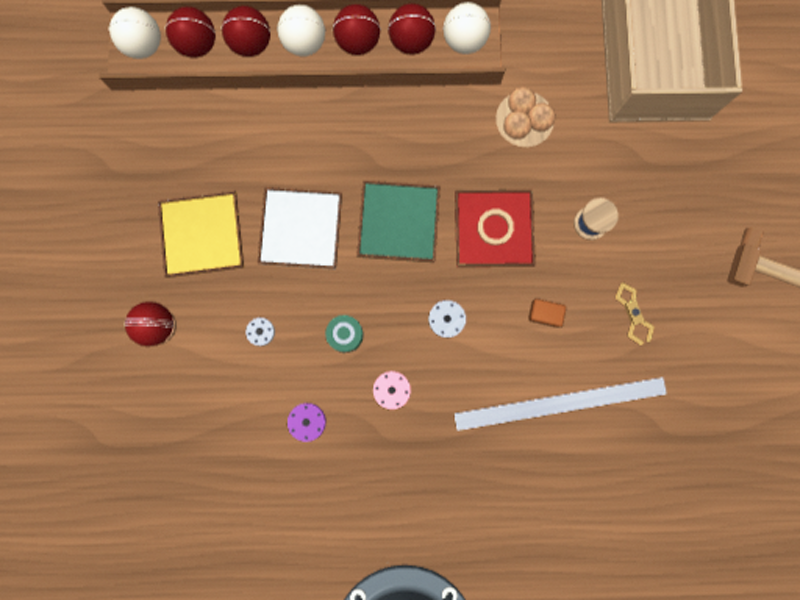

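```bash
cat > h.py <<'E'
import numpy as np, cv2
from rig import *
def ray(n,u,v):
    i=camera_info(n); f=192/np.tan(np.radians(i["fovy"]/2))
    d=i["orientation"]@np.array([(u-i["cx"])/f,(v-i["cy"])/f,1]); return i["xyz"],d/np.linalg.norm(d)
def tri(a,b):
    (p,d),(q,e)=ray("scene",*a),ray("top",*b)
    s,t=np.linalg.lstsq(np.c_[d,-e],q-p,rcond=None)[0]
    P,Q=p+s*d,q+t*e; return (P+Q)/2,np.linalg.norm(P-Q)
def atz(n,uv,z):
    p,d=ray(n,*uv); return p+d*(z-p[2])/d[2]
E
cat > meas.py <<'E'
from h import *
S=1.5625
im={n:capture(n)[:,:,::-1].copy() for n in("scene","top")}
for n in im: cv2.imwrite(f"{n}.png",im[n])
def blob(n,c,r,fn,near=True):
    hsv=cv2.cvtColor(cv2.GaussianBlur(im[n],(0,0),.5),cv2.COLOR_BGR2HSV).astype(int)
    m=fn(hsv[...,0],hsv[...,1],hsv[...,2]); c=np.array(c)/S; 
    yy,xx=np.mgrid[:384,:512]; m=(m&(np.hypot(xx-c[0],yy-c[1])<r)).astype(np.uint8)
    k,l,st,ce=cv2.connectedComponentsWithStats(m)
    j=1+np.argmax(st[1:,4]); return (l==j).astype(np.uint8),ce[j]
def hullc(m):
    h=cv2.convexHull(cv2.findNonZero(m)); M=cv2.moments(h); return np.array([M["m10"],M["m01"]])/M["m00"],h
red=lambda h,s,v:((h<8)|(h>170))&(s>120)
T={"red":((362,416),(496,228),45,red),"green":((446,388),(399,222),45,lambda h,s,v:(h>65)&(h<95)&(s>90)),
"white":((518,352),(301,228),45,lambda h,s,v:(s<40)&(v>150)),"yellow":((585,320),(201,234),45,lambda h,s,v:(h>22)&(h<35)&(s>130)&(v>150))}
for k,(a,b,r,f) in T.items():
    c=[];cor=[]
    for n,p in(("scene",a),("top",b)):
        m,_=blob(n,p,r,f); _,h=hullc(m)
        q=cv2.approxPolyN(h,4,ensure_convex=True).reshape(-1,2).astype(float)
        W=np.array([atz(n,x,.004) for x in q]); 
        # intersection of diagonals
        q0,q1,q2,q3=q; s=np.linalg.solve(np.c_[q2-q0,-(q3-q1)],q1-q0)[0]; c.append(q0+s*(q2-q0)); 
    e=W[1]-W[0]; P,g=tri(*c)
    print("tray",k,P.round(4),"gap",round(g,4),"side",np.linalg.norm(np.diff(W,axis=0),axis=1).round(3),"yaw",round((np.degrees(np.arctan2(e[1],e[0]))+45)%90-45,1), "scene/top at 4mm",atz("scene",c[0],.004)[:2].round(4),atz("top",c[1],.004)[:2].round(4))
bright=lambda h,s,v:(s<70)&(v>140)
O={"ball":((570,248),(149,324),20,red,.036),"mould":((440,289),(344,333),9,bright,.036),"large":((370,334),(447,318),18,bright,.012),
"small":((499,278),(260,331),14,bright,.012),"wax":((290,366),(548,312),20,lambda h,s,v:(h<12)&(s>195)&(v>90),.022)}
for k,(a,b,r,f,z) in O.items():
    c=[]
    for n,p in(("scene",a),("top",b)):
        m,_=blob(n,p,r,f); cc,h=hullc(m); print(k,n,cv2.boundingRect(h),end=" "); c.append(cc)
    P,g=tri(*c); print(P.round(4),"gap",round(g,4),"at z",atz("scene",c[0],z)[:2].round(4),atz("top",c[1],z)[:2].round(4))
def crop(n,x,y,w,s): 
    x,y=int(x/S)-w//2,int(y/S)-w//2; print(n,"origin",x,y); return cv2.resize(im[n][y:y+w,x:x+w],None,fx=s,fy=s,interpolation=cv2.INTER_CUBIC)
cv2.imwrite("pics/cal.png",np.hstack([crop("scene",214,398,50,8),crop("top",636,312,50,8)]))
E
python3 meas.py
```

```text
tray red [ 0.6025 -0.152   0.0079] gap 0.0008 side [0.111 0.112 0.114] yaw -1.7 scene/top at 4mm [ 0.6002 -0.1517] [ 0.6037 -0.1523]
tray green [ 0.6146 -0.0046  0.0075] gap 0.0002 side [0.108 0.107 0.11 ] yaw -4.9 scene/top at 4mm [ 0.6126 -0.0034] [ 0.6155 -0.0045]
tray white [0.6069 0.1477 0.0075] gap 0.0007 side [0.113 0.114 0.112] yaw -4.7 scene/top at 4mm [0.605 0.15 ] [0.6076 0.148 ]
tray yellow [0.5995 0.3006 0.007 ] gap 0.0006 side [0.111 0.109 0.112] yaw 6.6 scene/top at 4mm [0.5977 0.3024] [0.6004 0.3018]
ball scene (355, 149, 21, 20) ball top (80, 193, 30, 29) [0.4591 0.3628 0.0386] gap 0.0004 at z [0.4572 0.365 ] [0.4593 0.3636]
mould scene (276, 181, 11, 8) mould top (213, 206, 15, 15) [0.4404 0.0792 0.0378] gap 0.0001 at z [0.439 0.08 ] [0.4405 0.0794]
large scene (227, 206, 20, 16) large top (274, 192, 24, 24) [ 0.4614 -0.0738  0.0118] gap 0.0003 at z [ 0.4616 -0.0737] [ 0.4613 -0.0739]
small scene (312, 173, 14, 10) small top (157, 203, 19, 19) [0.4469 0.2066 0.0131] gap 0.0001 at z [0.4461 0.2073] [0.4469 0.2067]Traceback (most recent call last):
  File "meas.py", line 32, in <module>
    m,_=blob(n,p,r,f); cc,h=hullc(m); print(k,n,cv2.boundingRect(h),end=" "); c.append(cc)
        ~~~~^^^^^^^^^
  File "meas.py", line 10, in blob
    j=1+np.argmax(st[1:,4]); return (l==j).astype(np.uint8),ce[j]
        ~~~~~~~~~^^^^^^^^^^
    return _wrapfunc(a, 'argmax', axis=axis, out=out, **kwds)
    return bound(*args, **kwds)
ValueError: attempt to get argmax of an empty sequence
```

```bash
sed -i 's/,$/,/; s/(s>195)&(v>90)/(s>150)/' meas.py; sed -i '/^"small"/s/,"wax".*/}/' meas.py; python3 meas.py | grep -v tray; python3 -c "
from h import *
print('wax',tri((290/1.5625,361/1.5625),(548/1.5625,310/1.5625)))
for q in ((344,390),(392,390),(306,422)): print(atz('top',np.array(q)/1.5625,.012))"
```

```text
ball scene (355, 149, 21, 20) ball top (80, 193, 31, 29) [0.4591 0.3625 0.0387] gap 0.0006 at z [0.4571 0.3651] [0.4593 0.3633]
mould scene (276, 181, 11, 8) mould top (213, 206, 15, 15) [0.4404 0.0792 0.0378] gap 0.0001 at z [0.439 0.08 ] [0.4405 0.0794]
large scene (227, 206, 20, 16) large top (274, 192, 24, 24) [ 0.4614 -0.0737  0.0117] gap 0.0004 at z [ 0.4617 -0.0736] [ 0.4613 -0.0739]
small scene (312, 173, 14, 10) small top (157, 203, 19, 19) [0.4469 0.2066 0.0131] gap 0.0001 at z [0.4461 0.2073] [0.4469 0.2067]
scene origin 111 229
top origin 382 174
wax (array([ 0.46882508, -0.22296768,  0.03022709]), np.float64(0.00015721860629579383))
[0.3572307  0.08081205 0.012     ]
[0.35586407 0.00978425 0.012     ]
[0.31170084 0.13696216 0.012     ]
```

View pics/cal.png

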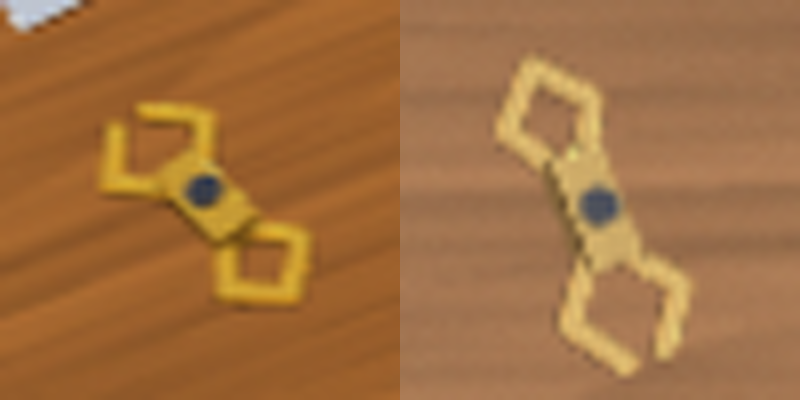

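Call:
drive_tool(
  motion=[
    [[0,0,0],[0,0,0.15]],
    [[0,0,0],[0,0,0.15]],
    [[0,0,0],[0,0,0.15]],
    [[0,0,0],[0,0,0.15]],
    [[0,0,0],[0,0,0.15]],
  ],
  gripper=1,
)

```text
time_s: 0.8
position: [0.2235, 0.5836, 0.2224]
tcp_rot: [[-0.434, 0.901, -0.0], [0.901, 0.434, -0.0], [-0.0, -0.0, -1.0]]
force: [0.4, -0.5, 0.5]
opening: 1.001
grasp_force: 0.0
```

Call:
drive_tool(
  motion=[
    [[0,0,0],[0,0,0.15]],
    [[0,0,0],[0,0,0.15]],
    [[0,0,0],[0,0,0.15]],
    [[0,0,0],[0,0,0.005]],
    [[0,0,0],[0,0,0]],
  ],
)

```text
time_s: 1.3
position: [0.2235, 0.5836, 0.2225]
tcp_rot: [[-0.003, 1.0, -0.0], [1.0, 0.003, -0.0], [-0.0, -0.0, -1.0]]
force: [0.2, 1.0, -0.1]
opening: 1.0
grasp_force: 0.0
```

Run:
```python
from h import *
o=np.array
s=o([111,229])+o([205,190])/8-.5; t=o([382,174])+o([200,206])/8-.5
P,g=tri(s,t); print(P.round(4),g, atz("top",t,.014),atz("scene",s,.014))
a=atz("top",o([382,174])+o([177,155])/8,.014);b=atz("top",o([382,174])+o([217,258])/8,.014); print("axis deg",np.degrees(np.arctan2(*(a-b)[1::-1])))
# check using jaw corners midline
a=atz("top",o([382,174])+o([(130+200+100+200)/4+0,(58+98+130+135)/4])/8,.005)
a=atz("top",o([382,174])+o([(132+193)/2,(60+98)/2])/8,.005); b=atz("top",o([382,174])+o([(232+265)/2,(370+352)/2])/8,.005); print("axis2",np.degrees(np.arctan2(*(a-b)[1::-1])),np.linalg.norm(a-b),(a+b)/2)
```

```text
[ 0.466  -0.3569  0.0169] 0.0007328576508925553 [ 0.46622816 -0.35842597  0.014     ] [ 0.46413163 -0.35670519  0.014     ]
axis deg 17.669624518493467
axis2 13.286678332614324 0.08690838356598794 [ 0.462016   -0.36429593  0.005     ]
```

Call:
drive_tool(
  motion=[
    [[-28,29,10],[0,0,0]],
    [[-28,29,10],[0,0,0]],
    [[-28,29,10],[0,0,0]],
    [[-28,29,10],[0,0,0]],
    [[-28,29,10],[0,0,0]],
  ],
)

```text
time_s: 1.8
position: [0.3695, 0.4426, 0.1724]
tcp_rot: [[-0.003, 1.0, 0.0], [1.0, 0.003, 0.0], [0.0, 0.0, -1.0]]
force: [1.0, 0.6, 0.3]
opening: 0.997
grasp_force: 0.0
```

Call:
drive_tool(
  motion=[
    [[-28,29,10],[0,0,0]],
    [[-28,29,10],[0,0,0]],
    [[-24,32,10],[0,0,0]],
    [[0,0,0],[0,0,0]],
    [[0,0,0],[0,0,0]],
  ],
)

```text
time_s: 2.3
position: [0.4591, 0.3629, 0.1422]
tcp_rot: [[0.001, 1.0, -0.001], [1.0, -0.001, -0.0], [-0.0, -0.001, -1.0]]
force: [-0.1, -0.2, -0.4]
opening: 1.0
grasp_force: 0.0
```

Call:
drive_tool(
  motion=[
    [[0,0,30],[0,0,0]],
    [[0,0,30],[0,0,0]],
    [[0,0,30],[0,0,0]],
    [[0,0,20],[0,0,0]],
    [[0,0,14],[0,0,0]],
  ],
)

```text
time_s: 2.8
position: [0.4567, 0.3645, 0.0174]
tcp_rot: [[-0.003, 1.0, -0.002], [1.0, 0.003, -0.001], [-0.001, -0.002, -1.0]]
force: [0.5, 0.1, 0.5]
opening: 1.0
grasp_force: 0.0
```

Call:
drive_tool(
  motion=[
    [[0,0,0],[0,0,0]],
    [[0,0,0],[0,0,0]],
    [[0,0,0],[0,0,0]],
    [[0,0,0],[0,0,0]],
    [[0,0,0],[0,0,0]],
  ],
  gripper=0.6,
)

```text
time_s: 3.3
position: [0.4582, 0.364, 0.0197]
tcp_rot: [[0.0, 1.0, 0.0], [1.0, -0.0, 0.001], [0.001, 0.0, -1.0]]
force: [-3.2, 0.9, 4.6]
opening: 0.746
grasp_force: 30.0
```

Call:
drive_tool(
  motion=[
    [[0,0,0],[0,0,0]],
    [[0,0,0],[0,0,0]],
    [[0,0,0],[0,0,0]],
    [[0,0,0],[0,0,0]],
    [[0,0,0],[0,0,0]],
  ],
)

```text
time_s: 3.8
position: [0.4582, 0.364, 0.0196]
tcp_rot: [[0.0, 1.0, 0.0], [1.0, -0.0, 0.001], [0.001, 0.0, -1.0]]
force: [-2.7, 1.0, 6.9]
opening: 0.745
grasp_force: 30.0
```

Call:
drive_tool(
  motion=[
    [[0,0,-15],[0,0,0]],
    [[0,0,-25],[0,0,0]],
    [[0,0,-35],[0,0,0]],
    [[0,0,-25],[0,0,0]],
    [[-20,6,-10],[0,0,0]],
  ],
)

```text
time_s: 4.3
position: [0.4664, 0.3458, 0.1324]
tcp_rot: [[-0.003, 1.0, 0.007], [1.0, 0.003, 0.004], [0.004, 0.007, -1.0]]
force: [0.5, -0.6, -1.2]
opening: 0.75
grasp_force: 30.0
```

Call:
drive_tool(
  motion=[
    [[-40,12,0],[0,0,0]],
    [[-43,12,0],[0,0,0]],
    [[-43,12,0],[0,0,0]],
    [[-43,12,0],[0,0,0]],
    [[-43,12,0],[0,0,0]],
  ],
)

```text
time_s: 4.8
position: [0.5254, 0.1296, 0.1295]
tcp_rot: [[-0.0, 1.0, 0.002], [1.0, 0.0, -0.0], [-0.0, 0.002, -1.0]]
force: [0.7, 0.1, -2.2]
opening: 0.746
grasp_force: 30.0
```

Call:
drive_tool(
  motion=[
    [[-43,12,0],[0,0,0]],
    [[-43,12,0],[0,0,0]],
    [[-43,12,0],[0,0,0]],
    [[-43,12,0],[0,0,0]],
    [[-43,12,0],[0,0,0]],
  ],
)

```text
time_s: 5.3
position: [0.585, -0.0859, 0.1294]
tcp_rot: [[0.0, 1.0, 0.001], [1.0, -0.0, -0.001], [-0.001, 0.001, -1.0]]
force: [0.3, 0.5, -2.6]
opening: 0.748
grasp_force: 30.0
```

Call:
drive_tool(
  motion=[
    [[-43,12,0],[0,0,0]],
    [[-26,6,0],[0,0,0]],
    [[0,0,0],[0,0,0]],
    [[0,0,0],[0,0,0]],
    [[0,0,0],[0,0,0]],
  ],
)

```text
time_s: 5.8
position: [0.6017, -0.1513, 0.1286]
tcp_rot: [[-0.001, 1.0, -0.001], [1.0, 0.001, 0.001], [0.001, -0.001, -1.0]]
force: [-0.2, -0.2, -2.1]
opening: 0.743
grasp_force: 30.0
```

Run:
```python
from h import *
print(read_state()["position"])
im={n:capture(n)[:,:,::-1] for n in("scene","top")}
def crop(n,x,y,w,h,s): return cv2.resize(im[n][y:y+h,x:x+w],None,fx=s,fy=s,interpolation=cv2.INTER_CUBIC)
cv2.imwrite("pics/a.png",np.hstack([crop("scene",150,160,100,140,4),crop("top",270,70,100,140,4)]))
# ring centre from the first picture
for n,c in(("scene",(231,264)),("top",(317,145))):
    I=cv2.imread(f"{n}.png"); h=cv2.cvtColor(I,cv2.COLOR_BGR2HSV).astype(int)
    yy,xx=np.mgrid[:384,:512]; m=((h[...,0]>8)&(h[...,0]<30)&(h[...,2]>140)&(np.hypot(xx-c[0],yy-c[1])<17)).astype(np.uint8)
    hh=cv2.convexHull(cv2.findNonZero(m)); M=cv2.moments(hh); q=(M["m10"]/M["m00"],M["m01"]/M["m00"]); print(n,q,cv2.boundingRect(hh),atz(n,q,.014))
```

```text
[ 0.60171726 -0.15125456  0.12863512]
scene (230.9213313161876, 263.80635400907715) (221, 254, 21, 21) [ 0.60283473 -0.15269285  0.014     ]
top (316.7678190354247, 144.85915492957747) (306, 134, 23, 23) [ 0.60092096 -0.1519527   0.014     ]
```

View pics/a.png

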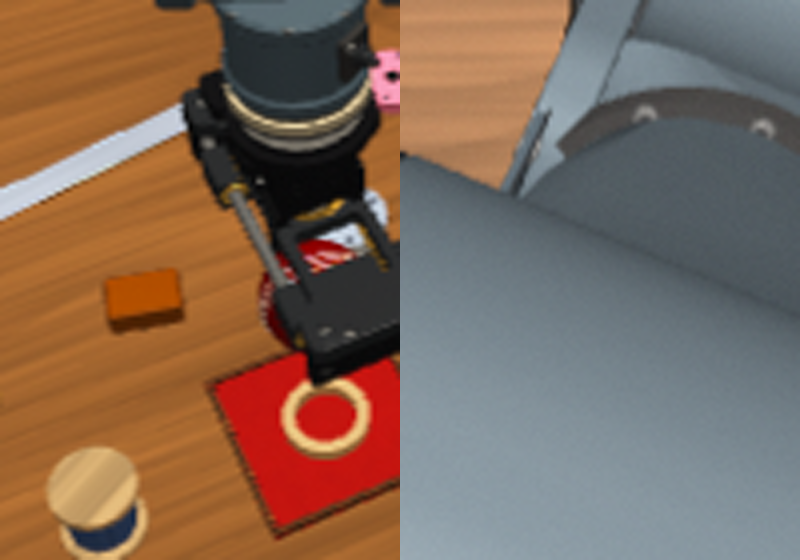

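Call:
drive_tool(
  motion=[
    [[0,0,30],[0,0,0]],
    [[0,0,30],[0,0,0]],
    [[0,0,20],[0,0,0]],
    [[0,0,14],[0,0,0]],
    [[0,0,6],[0,0,0]],
  ],
)

```text
time_s: 6.4
position: [0.6018, -0.1512, 0.0272]
tcp_rot: [[-0.001, 1.0, -0.002], [1.0, 0.001, 0.001], [0.001, -0.002, -1.0]]
force: [0.2, 0.1, -1.9]
opening: 0.749
grasp_force: 30.0
```

Call:
drive_tool(
  motion=[
    [[0,0,2],[0,0,0]],
    [[0,0,1],[0,0,0]],
    [[0,0,1],[0,0,0]],
    [[0,0,0],[0,0,0]],
    [[0,0,0],[0,0,0]],
  ],
)

```text
time_s: 6.9
position: [0.6032, -0.1526, 0.0256]
tcp_rot: [[0.0, 1.0, 0.002], [1.0, -0.0, -0.001], [-0.001, 0.002, -1.0]]
force: [-0.5, 0.5, 2.1]
opening: 0.746
grasp_force: 30.0
```

Call:
drive_tool(
  motion=[
    [[0,0,0],[0,0,0]],
    [[0,0,0],[0,0,0]],
    [[0,0,0],[0,0,0]],
    [[0,0,0],[0,0,0]],
    [[0,0,0],[0,0,0]],
  ],
  gripper=1,
)

```text
time_s: 7.4
position: [0.6025, -0.1524, 0.0245]
tcp_rot: [[0.0, 1.0, -0.0], [1.0, -0.0, 0.0], [0.0, -0.0, -1.0]]
force: [-0.9, -0.6, -0.4]
opening: 0.989
grasp_force: 0.0
```

Call:
drive_tool(
  motion=[
    [[0,0,-10],[0,0,0]],
    [[0,0,-30],[0,0,0]],
    [[0,0,-40],[0,0,0]],
    [[0,0,-30],[0,0,0]],
    [[29,-20,0],[0,0,0]],
  ],
)

```text
time_s: 7.9
position: [0.5894, -0.1282, 0.1407]
tcp_rot: [[0.003, 1.0, 0.017], [1.0, -0.003, -0.008], [-0.008, 0.017, -1.0]]
force: [0.2, 0.4, -0.3]
opening: 1.002
grasp_force: 0.0
```

Call:
drive_tool(
  motion=[
    [[29,-20,0],[0,0,0]],
    [[29,-20,0],[0,0,0]],
    [[29,-20,0],[0,0,0]],
    [[29,-20,0],[0,0,0]],
    [[29,-20,0],[0,0,0]],
  ],
)

```text
time_s: 8.4
position: [0.4819, 0.0226, 0.1354]
tcp_rot: [[0.0, 1.0, 0.001], [1.0, -0.0, -0.0], [-0.0, 0.001, -1.0]]
force: [-0.1, -0.6, 0.3]
opening: 0.997
grasp_force: 0.0
```

Call:
drive_tool(
  motion=[
    [[29,-20,0],[0,0,0]],
    [[29,-20,0],[0,0,0]],
    [[0,-3,0],[0,0,0]],
    [[0,0,0],[0,0,0]],
    [[0,0,0],[0,0,0]],
  ],
)

```text
time_s: 8.9
position: [0.441, 0.0791, 0.1351]
tcp_rot: [[0.0, 1.0, 0.003], [1.0, -0.0, -0.0], [-0.0, 0.003, -1.0]]
force: [-0.5, -0.0, 0.4]
opening: 1.0
grasp_force: 0.0
```

Run:
```python
from h import *
print(read_state()["position"])
im={n:capture(n)[:,:,::-1] for n in("scene","top")}
def crop(n,x,y,w,h,s): return cv2.resize(im[n][y:y+h,x:x+w],None,fx=s,fy=s,interpolation=cv2.INTER_CUBIC)
cv2.imwrite("pics/b.png",np.hstack([crop("scene",190,150,130,140,3),crop("top",200,90,130,140,3)]))
```

```text
[0.44104358 0.07907535 0.13513461]
```

View pics/b.png

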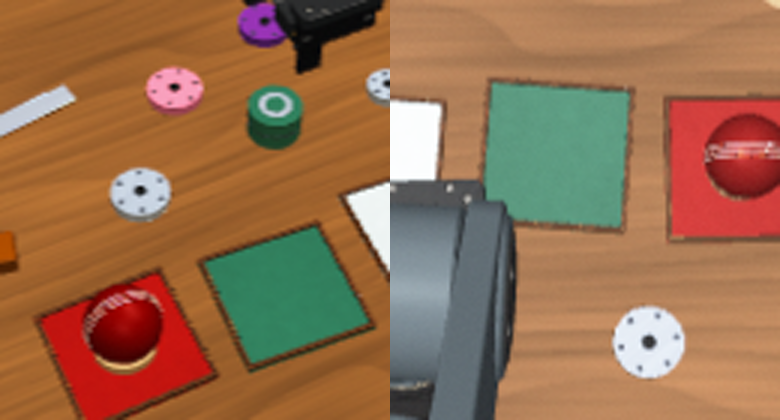

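Call:
drive_tool(
  motion=[
    [[0,0,35],[0,0,0]],
    [[0,0,35],[0,0,0]],
    [[0,0,30],[0,0,0]],
    [[0,0,20],[0,0,0]],
    [[0,0,9],[0,0,0]],
  ],
)

```text
time_s: 9.5
position: [0.4396, 0.0788, 0.0037]
tcp_rot: [[0.002, 1.0, -0.002], [1.0, -0.002, 0.0], [0.0, -0.002, -1.0]]
force: [-0.2, 0.5, 0.4]
opening: 1.003
grasp_force: 0.0
```

Call:
drive_tool(
  motion=[
    [[0,0,0],[0,0,0]],
    [[0,0,0],[0,0,0]],
    [[0,0,0],[0,0,0]],
    [[0,0,0],[0,0,0]],
    [[0,0,0],[0,0,0]],
  ],
  gripper=0.5,
)

```text
time_s: 10.0
position: [0.4399, 0.0797, 0.0063]
tcp_rot: [[-0.0, 1.0, 0.001], [1.0, 0.0, -0.0], [-0.0, 0.001, -1.0]]
force: [-1.4, 0.7, 0.3]
opening: 0.63
grasp_force: 0.8
```

Call:
drive_tool(
  motion=[
    [[0,0,0],[0,0,0]],
    [[0,0,0],[0,0,0]],
    [[0,0,0],[0,0,0]],
    [[0,0,0],[0,0,0]],
    [[0,0,0],[0,0,0]],
  ],
)

```text
time_s: 10.5
position: [0.4397, 0.0797, 0.0063]
tcp_rot: [[-0.0, 1.0, 0.001], [1.0, 0.0, -0.0], [-0.0, 0.001, -1.0]]
force: [-0.2, 0.0, 6.3]
opening: 0.614
grasp_force: 30.0
```

Call:
drive_tool(
  motion=[
    [[0,0,-15],[0,0,0]],
    [[0,0,-25],[0,0,0]],
    [[0,0,-30],[0,0,0]],
    [[-17,35,0],[0,0,0]],
    [[-17,35,0],[0,0,0]],
  ],
)

```text
time_s: 11.0
position: [0.5095, 0.0459, 0.0766]
tcp_rot: [[-0.002, 1.0, 0.0], [1.0, 0.002, 0.0], [0.0, 0.0, -1.0]]
force: [1.2, -1.4, -3.7]
opening: 0.613
grasp_force: 30.0
```

Call:
drive_tool(
  motion=[
    [[-17,35,0],[0,0,0]],
    [[-17,35,0],[0,0,0]],
    [[-16,34,0],[0,0,0]],
    [[0,0,0],[0,0,0]],
    [[0,0,0],[0,0,0]],
  ],
)

```text
time_s: 11.5
position: [0.6129, -0.0046, 0.0747]
tcp_rot: [[0.001, 1.0, -0.002], [1.0, -0.001, 0.001], [0.001, -0.002, -1.0]]
force: [-1.5, 0.2, -2.8]
opening: 0.613
grasp_force: 30.0
```

Call:
drive_tool(
  motion=[
    [[0,0,20],[0,0,0]],
    [[0,0,20],[0,0,0]],
    [[0,0,14],[0,0,0]],
    [[0,0,6],[0,0,0]],
    [[0,0,2],[0,0,0]],
  ],
)

```text
time_s: 12.0
position: [0.6123, -0.0038, 0.0127]
tcp_rot: [[-0.0, 1.0, -0.002], [1.0, 0.0, 0.0], [0.0, -0.002, -1.0]]
force: [-0.3, -0.2, -2.4]
opening: 0.614
grasp_force: 30.0
```

Call:
drive_tool(
  motion=[
    [[0,0,2],[0,0,0]],
    [[0,0,1],[0,0,0]],
    [[0,0,1],[0,0,0]],
    [[0,0,0],[0,0,0]],
    [[0,0,0],[0,0,0]],
  ],
)

```text
time_s: 12.5
position: [0.614, -0.0044, 0.0103]
tcp_rot: [[-0.0, 1.0, 0.001], [1.0, 0.0, -0.0], [-0.0, 0.001, -1.0]]
force: [0.5, -0.7, 1.8]
opening: 0.612
grasp_force: 30.0
```

Call:
drive_tool(
  motion=[
    [[0,0,0],[0,0,0]],
    [[0,0,0],[0,0,0]],
    [[0,0,0],[0,0,0]],
    [[0,0,0],[0,0,0]],
    [[0,0,-5],[0,0,0]],
  ],
  gripper=0.8,
)

```text
time_s: 13.0
position: [0.6129, -0.0043, 0.0141]
tcp_rot: [[0.0, 1.0, -0.002], [1.0, -0.0, 0.0], [0.0, -0.002, -1.0]]
force: [0.1, 0.8, -0.7]
opening: 0.794
grasp_force: 0.0
```

Call:
drive_tool(
  motion=[
    [[0,0,-15],[0,0,0]],
    [[0,0,-30],[0,0,0]],
    [[0,0,-30],[0,0,0]],
    [[-14,-30,0],[0,0,0]],
    [[-14,-30,0],[0,0,0]],
  ],
)

```text
time_s: 13.5
position: [0.5549, -0.0327, 0.0922]
tcp_rot: [[-0.002, 1.0, 0.006], [1.0, 0.002, -0.002], [-0.002, 0.006, -1.0]]
force: [-1.3, 0.6, 0.2]
opening: 0.796
grasp_force: 0.0
```

Call:
drive_tool(
  motion=[
    [[-14,-31,0],[0,0,0]],
    [[-14,-31,0],[0,0,0]],
    [[-14,-31,0],[0,0,0]],
    [[0,0,0],[0,0,0]],
    [[0,0,0],[0,0,0]],
  ],
  gripper=0.9,
)

```text
time_s: 14.0
position: [0.4611, -0.075, 0.0906]
tcp_rot: [[0.002, 1.0, 0.002], [1.0, -0.002, -0.001], [-0.001, 0.002, -1.0]]
force: [-0.2, 0.5, -1.2]
opening: 0.9
grasp_force: 0.0
```

Call:
drive_tool(
  motion=[
    [[0,0,25],[0,0,0]],
    [[0,0,25],[0,0,0]],
    [[0,0,18],[0,0,0]],
    [[0,0,10],[0,0,0]],
    [[0,0,4],[0,0,0]],
  ],
)

```text
time_s: 14.5
position: [0.4616, -0.0742, 0.0069]
tcp_rot: [[-0.001, 1.0, 0.0], [1.0, 0.001, -0.0], [-0.0, 0.0, -1.0]]
force: [0.0, -1.1, -0.4]
opening: 0.898
grasp_force: 0.0
```

Call:
drive_tool(
  motion=[
    [[0,0,2],[0,0,0]],
    [[0,0,2],[0,0,0]],
    [[0,0,0],[0,0,0]],
    [[0,0,0],[0,0,0]],
    [[0,0,0],[0,0,0]],
  ],
)

```text
time_s: 15.0
position: [0.4608, -0.0745, 0.004]
tcp_rot: [[0.0, 1.0, 0.001], [1.0, -0.0, -0.0], [-0.0, 0.001, -1.0]]
force: [-0.7, 0.4, 0.3]
opening: 0.904
grasp_force: 0.0
```

Call:
drive_tool(
  motion=[
    [[0,0,0],[0,0,0]],
    [[0,0,0],[0,0,0]],
    [[0,0,0],[0,0,0]],
    [[0,0,0],[0,0,0]],
    [[0,0,0],[0,0,0]],
  ],
  gripper=0.5,
)

```text
time_s: 15.5
position: [0.4605, -0.0744, 0.0036]
tcp_rot: [[0.0, 1.0, -0.0], [1.0, -0.0, -0.0], [-0.0, -0.0, -1.0]]
force: [-0.9, -0.1, -0.5]
opening: 0.631
grasp_force: 30.0
```

Call:
drive_tool(
  motion=[
    [[0,0,0],[0,0,0]],
    [[0,0,0],[0,0,0]],
    [[0,0,0],[0,0,0]],
    [[0,0,0],[0,0,0]],
    [[0,0,0],[0,0,0]],
  ],
)

```text
time_s: 16.0
position: [0.4605, -0.0743, 0.0036]
tcp_rot: [[0.0, 1.0, -0.0], [1.0, -0.0, 0.0], [0.0, -0.0, -1.0]]
force: [0.7, -0.3, 1.2]
opening: 0.633
grasp_force: 30.0
```

Call:
drive_tool(
  motion=[
    [[0,0,-15],[0,0,0]],
    [[0,0,-30],[0,0,0]],
    [[0,0,-35],[0,0,0]],
    [[37,24,0],[0,0,0]],
    [[37,24,0],[0,0,0]],
  ],
)

```text
time_s: 16.5
position: [0.5096, -0.0007, 0.0849]
tcp_rot: [[0.004, 1.0, 0.003], [1.0, -0.004, -0.001], [-0.001, 0.003, -1.0]]
force: [1.4, -0.2, -1.3]
opening: 0.63
grasp_force: 30.0
```

Call:
drive_tool(
  motion=[
    [[37,24,0],[0,0,0]],
    [[37,24,0],[0,0,0]],
    [[37,25,0],[0,0,0]],
    [[37,25,0],[0,0,0]],
    [[0,0,0],[0,0,0]],
  ],
)

```text
time_s: 17.0
position: [0.6101, 0.1524, 0.0837]
tcp_rot: [[-0.005, 1.0, 0.006], [1.0, 0.005, 0.002], [0.002, 0.006, -1.0]]
force: [-0.6, -1.4, -0.3]
opening: 0.632
grasp_force: 30.0
```

Call:
drive_tool(
  motion=[
    [[0,0,25],[0,0,0]],
    [[0,0,25],[0,0,0]],
    [[0,0,14],[0,0,0]],
    [[0,0,6],[0,0,0]],
    [[0,0,2],[0,0,0]],
  ],
)

```text
time_s: 17.5
position: [0.606, 0.1472, 0.0109]
tcp_rot: [[0.001, 1.0, -0.001], [1.0, -0.001, -0.0], [-0.0, -0.001, -1.0]]
force: [-0.4, 0.4, -0.6]
opening: 0.631
grasp_force: 30.0
```

Call:
drive_tool(
  motion=[
    [[0,0,2],[0,0,0]],
    [[0,0,1],[0,0,0]],
    [[0,0,1],[0,0,0]],
    [[0,0,0],[0,0,0]],
    [[0,0,0],[0,0,0]],
  ],
)

```text
time_s: 18.0
position: [0.6068, 0.1477, 0.0079]
tcp_rot: [[-0.0, 1.0, 0.001], [1.0, 0.0, 0.0], [0.0, 0.001, -1.0]]
force: [-0.4, 0.7, -0.8]
opening: 0.633
grasp_force: 30.0
```

Call:
drive_tool(
  motion=[
    [[0,0,0],[0,0,0]],
    [[0,0,0],[0,0,0]],
    [[0,0,0],[0,0,0]],
    [[0,0,0],[0,0,0]],
    [[0,0,-5],[0,0,0]],
  ],
  gripper=0.75,
)

```text
time_s: 18.5
position: [0.606, 0.1476, 0.0122]
tcp_rot: [[0.0, 1.0, -0.001], [1.0, -0.0, -0.0], [-0.0, -0.001, -1.0]]
force: [-0.2, -0.7, 0.4]
opening: 0.747
grasp_force: 0.0
```

Call:
drive_tool(
  motion=[
    [[0,0,-15],[0,0,0]],
    [[0,0,-30],[0,0,0]],
    [[0,0,-30],[0,0,0]],
    [[14,-40,0],[0,0,0]],
    [[15,-40,0],[0,0,0]],
  ],
)

```text
time_s: 19.0
position: [0.5282, 0.1766, 0.0902]
tcp_rot: [[0.002, 1.0, 0.006], [1.0, -0.002, 0.001], [0.001, 0.006, -1.0]]
force: [-1.2, 0.7, -0.7]
opening: 0.749
grasp_force: 0.0
```

Call:
drive_tool(
  motion=[
    [[15,-40,0],[0,0,0]],
    [[15,-40,0],[0,0,0]],
    [[0,0,0],[0,0,0]],
    [[0,0,0],[0,0,0]],
    [[0,0,0],[0,0,0]],
  ],
)

```text
time_s: 19.5
position: [0.4488, 0.2068, 0.0885]
tcp_rot: [[0.0, 1.0, 0.004], [1.0, -0.0, 0.001], [0.001, 0.004, -1.0]]
force: [1.3, -0.5, 0.4]
opening: 0.747
grasp_force: 0.0
```

Call:
drive_tool(
  motion=[
    [[0,0,25],[0,0,0]],
    [[0,0,25],[0,0,0]],
    [[0,0,18],[0,0,0]],
    [[0,0,8],[0,0,0]],
    [[0,0,3],[0,0,0]],
  ],
)

```text
time_s: 20.0
position: [0.4476, 0.2063, 0.0078]
tcp_rot: [[0.001, 1.0, -0.0], [1.0, -0.001, -0.0], [-0.0, -0.0, -1.0]]
force: [-0.2, -1.0, 0.2]
opening: 0.751
grasp_force: 0.0
```

Run:
```python
from h import *
im={n:capture(n)[:,:,::-1] for n in("scene","top")}
def crop(n,x,y,w,h,s): return cv2.resize(im[n][y:y+h,x:x+w],None,fx=s,fy=s,interpolation=cv2.INTER_CUBIC)
cv2.imwrite("pics/c.png",np.hstack([crop("scene",260,150,100,120,4),crop("top",150,110,100,120,4)]))
```

```text
(no output)
```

View pics/c.png

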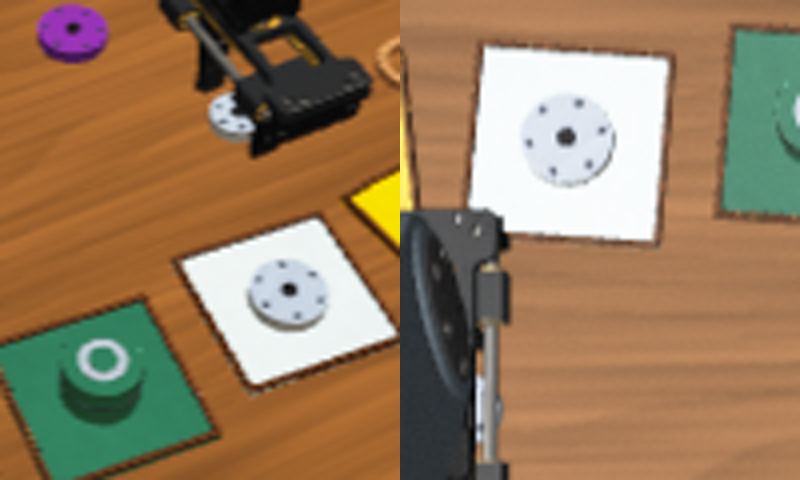

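Call:
drive_tool(
  motion=[
    [[0,0,3],[0,0,0]],
    [[0,0,1],[0,0,0]],
    [[0,0,0],[0,0,0]],
    [[0,0,0],[0,0,0]],
    [[0,0,0],[0,0,0]],
  ],
)

```text
time_s: 20.6
position: [0.4466, 0.2067, 0.0048]
tcp_rot: [[-0.0, 1.0, 0.0], [1.0, 0.0, 0.0], [0.0, 0.0, -1.0]]
force: [1.1, 0.4, 0.5]
opening: 0.752
grasp_force: 0.0
```

Call:
drive_tool(
  motion=[
    [[0,0,0],[0,0,0]],
    [[0,0,0],[0,0,0]],
    [[0,0,0],[0,0,0]],
    [[0,0,0],[0,0,0]],
    [[0,0,0],[0,0,0]],
  ],
  gripper=0.35,
)

```text
time_s: 21.1
position: [0.4465, 0.2066, 0.0045]
tcp_rot: [[-0.0, 1.0, -0.0], [1.0, 0.0, -0.0], [-0.0, -0.0, -1.0]]
force: [-0.1, -0.4, 0.8]
opening: 0.472
grasp_force: 30.0
```

Call:
drive_tool(
  motion=[
    [[0,0,0],[0,0,0]],
    [[0,0,0],[0,0,0]],
    [[0,0,0],[0,0,0]],
    [[0,0,0],[0,0,0]],
    [[0,0,0],[0,0,0]],
  ],
)

```text
time_s: 21.6
position: [0.4465, 0.2066, 0.0045]
tcp_rot: [[0.0, 1.0, -0.0], [1.0, -0.0, -0.0], [-0.0, -0.0, -1.0]]
force: [1.1, 0.8, 1.2]
opening: 0.468
grasp_force: 30.0
```

Call:
drive_tool(
  motion=[
    [[0,0,-15],[0,0,0]],
    [[0,0,-30],[0,0,0]],
    [[0,0,-31],[0,0,0]],
    [[-14,40,0],[0,0,0]],
    [[-15,40,0],[0,0,0]],
  ],
)

```text
time_s: 22.1
position: [0.5269, 0.178, 0.082]
tcp_rot: [[-0.002, 1.0, 0.001], [1.0, 0.002, 0.0], [0.0, 0.001, -1.0]]
force: [0.9, 1.0, 0.6]
opening: 0.472
grasp_force: 30.0
```

Call:
drive_tool(
  motion=[
    [[-15,40,0],[0,0,0]],
    [[-15,40,0],[0,0,0]],
    [[0,0,0],[0,0,0]],
    [[0,0,0],[0,0,0]],
    [[0,0,0],[0,0,0]],
  ],
)

```text
time_s: 22.6
position: [0.6044, 0.1479, 0.0799]
tcp_rot: [[-0.0, 1.0, -0.003], [1.0, 0.0, -0.0], [-0.0, -0.003, -1.0]]
force: [-1.2, 1.0, 0.2]
opening: 0.467
grasp_force: 30.0
```

Call:
drive_tool(
  motion=[
    [[0,0,20],[0,0,0]],
    [[0,0,18],[0,0,0]],
    [[0,0,10],[0,0,0]],
    [[0,0,6],[0,0,0]],
    [[0,0,2],[0,0,0]],
  ],
)

```text
time_s: 23.1
position: [0.6057, 0.148, 0.0241]
tcp_rot: [[-0.001, 1.0, -0.001], [1.0, 0.001, -0.0], [-0.0, -0.001, -1.0]]
force: [0.3, 0.2, 0.5]
opening: 0.466
grasp_force: 30.0
```

Call:
drive_tool(
  motion=[
    [[0,0,2],[0,0,0]],
    [[0,0,1],[0,0,0]],
    [[0,0,1],[0,0,0]],
    [[0,0,0],[0,0,0]],
    [[0,0,0],[0,0,0]],
  ],
)

```text
time_s: 23.6
position: [0.6067, 0.1476, 0.0208]
tcp_rot: [[0.0, 1.0, 0.0], [1.0, -0.0, 0.0], [0.0, 0.0, -1.0]]
force: [-0.2, -0.1, -1.0]
opening: 0.47
grasp_force: 30.0
```

Call:
drive_tool(
  motion=[
    [[0,0,0.3],[0,0,0]],
    [[0,0,0],[0,0,0]],
    [[0,0,0],[0,0,0]],
    [[0,0,0],[0,0,0]],
    [[0,0,-5],[0,0,0]],
  ],
  gripper=0.62,
)

```text
time_s: 24.1
position: [0.6059, 0.1476, 0.0248]
tcp_rot: [[-0.0, 1.0, -0.002], [1.0, 0.0, -0.0], [-0.0, -0.002, -1.0]]
force: [-0.0, 0.1, -0.4]
opening: 0.617
grasp_force: 0.0
```

Call:
drive_tool(
  motion=[
    [[0,0,-15],[0,0,0]],
    [[0,0,-40],[0,0,0]],
    [[0,0,-40],[0,0,0]],
    [[-20,-5,-10],[0,0,0]],
    [[-46,-13,0],[0,0,0]],
  ],
)

```text
time_s: 24.6
position: [0.592, 0.0835, 0.1348]
tcp_rot: [[-0.005, 1.0, 0.011], [1.0, 0.005, 0.0], [0.0, 0.011, -1.0]]
force: [1.4, -0.5, 0.1]
opening: 0.616
grasp_force: 0.0
```

Call:
drive_tool(
  motion=[
    [[-46,-13,0],[0,0,0]],
    [[-46,-13,0],[0,0,0]],
    [[-46,-13,0],[0,0,0]],
    [[-46,-13,0],[0,0,0]],
    [[-46,-13,0],[0,0,0]],
  ],
)

```text
time_s: 25.1
position: [0.5232, -0.1503, 0.1317]
tcp_rot: [[-0.0, 1.0, 0.002], [1.0, 0.0, -0.001], [-0.001, 0.002, -1.0]]
force: [0.6, 1.4, -0.3]
opening: 0.62
grasp_force: 0.0
```

Call:
drive_tool(
  motion=[
    [[-46,-13,0],[0,0,0]],
    [[-46,-13,0],[0,0,0]],
    [[-46,-13,0],[0,0,0]],
    [[-46,-13,0],[0,0,0]],
    [[-25,-6,0],[0,0,0]],
  ],
)

```text
time_s: 25.6
position: [0.4648, -0.3619, 0.1319]
tcp_rot: [[0.003, 1.0, 0.002], [1.0, -0.003, -0.004], [-0.004, 0.002, -1.0]]
force: [-0.5, 0.1, -0.0]
opening: 0.624
grasp_force: 0.0
```

Call:
drive_tool(
  motion=[
    [[0,0,0],[0,0,0.15]],
    [[0,0,0],[0,0,0.15]],
    [[0,0,0],[0,0,0.15]],
    [[0,0,0],[0,0,0.15]],
    [[0,0,0],[0,0,0.15]],
  ],
)

```text
time_s: 26.1
position: [0.4657, -0.3577, 0.1316]
tcp_rot: [[0.686, 0.727, 0.001], [0.727, -0.686, -0.001], [-0.0, 0.002, -1.0]]
force: [0.1, 0.1, 0.1]
opening: 0.622
grasp_force: 0.0
```

Call:
drive_tool(
  motion=[
    [[0,0,0],[0,0,0.15]],
    [[0,0,0],[0,0,0.15]],
    [[0,0,0],[0,0,0.15]],
    [[0,0,0],[0,0,0.05]],
    [[0,0,0],[0,0,0]],
  ],
)

```text
time_s: 26.6
position: [0.4658, -0.3576, 0.1315]
tcp_rot: [[0.949, 0.315, 0.001], [0.315, -0.949, -0.001], [0.001, 0.001, -1.0]]
force: [-0.5, -0.8, -0.6]
opening: 0.62
grasp_force: 0.0
```

Run:
```python
from h import *
s=read_state(); print(s["position"],s["tcp_rot"].round(3))
im={n:capture(n)[:,:,::-1] for n in("scene","top")}
def crop(n,x,y,w,h,s): return cv2.resize(im[n][y:y+h,x:x+w],None,fx=s,fy=s,interpolation=cv2.INTER_CUBIC)
cv2.imwrite("pics/d.png",np.hstack([crop("scene",90,180,100,120,4),crop("top",350,130,100,120,4)]))
cv2.imwrite("pics/d2.png",np.hstack([crop("scene",260,180,100,120,4),crop("top",150,110,100,120,4)]))
```

```text
[ 0.46575033 -0.35760272  0.13150898] [[ 0.949  0.315  0.001]
 [ 0.315 -0.949 -0.001]
 [ 0.001  0.001 -1.   ]]
```

View pics/d.png

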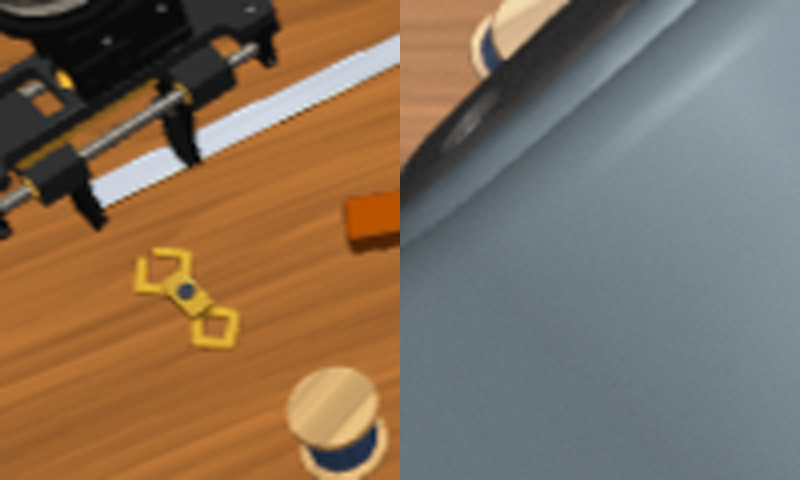

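View pics/d2.png

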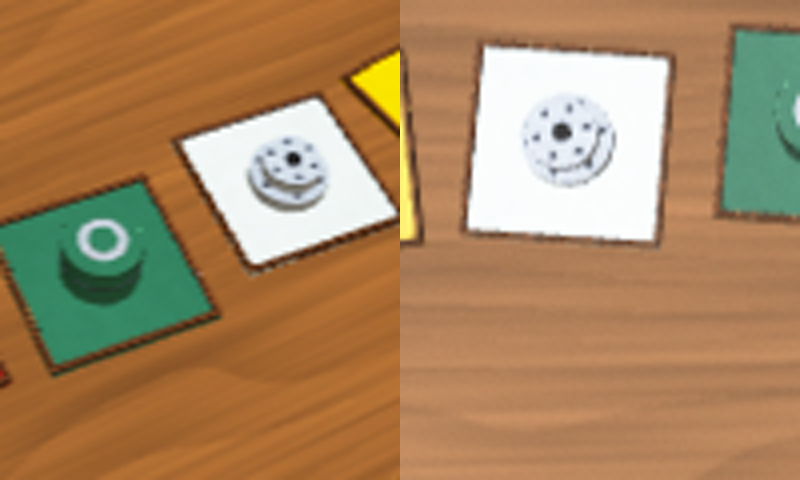

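Call:
drive_tool(
  motion=[
    [[0,0,35],[0,0,0]],
    [[0,0,35],[0,0,0]],
    [[0,0,25],[0,0,0]],
    [[0,0,15],[0,0,0]],
    [[0,0,7],[0,0,0]],
  ],
)

```text
time_s: 27.2
position: [0.4651, -0.357, 0.0121]
tcp_rot: [[0.949, 0.316, -0.001], [0.316, -0.949, 0.001], [-0.001, -0.002, -1.0]]
force: [0.0, -0.2, -0.9]
opening: 0.618
grasp_force: 0.0
```

Run:
```python
from h import *
s=read_state(); print(s["position"])
im={n:capture(n)[:,:,::-1] for n in("scene","top")}
def crop(n,x,y,w,h,s): return cv2.resize(im[n][y:y+h,x:x+w],None,fx=s,fy=s,interpolation=cv2.INTER_CUBIC)
cv2.imwrite("pics/e.png",np.hstack([crop("scene",105,200,70,80,5),crop("top",370,150,70,80,5)]))
```

```text
[ 0.46513617 -0.35698116  0.01210132]
```

View pics/e.png

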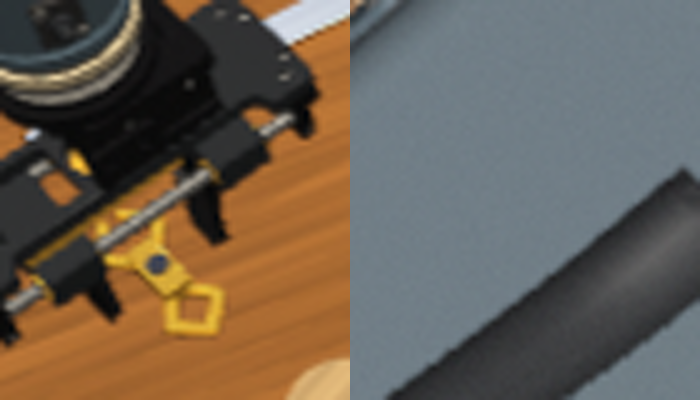

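Call:
drive_tool(
  motion=[
    [[0,0,4],[0,0,0]],
    [[0,0,3],[0,0,0]],
    [[0,0,1],[0,0,0]],
    [[0,0,0],[0,0,0]],
    [[0,0,0],[0,0,0]],
  ],
)

```text
time_s: 27.8
position: [0.4657, -0.3575, 0.0056]
tcp_rot: [[0.949, 0.315, 0.0], [0.315, -0.949, -0.0], [0.0, 0.001, -1.0]]
force: [0.6, 0.1, -0.4]
opening: 0.623
grasp_force: 0.0
```

Call:
drive_tool(
  motion=[
    [[0,0,0],[0,0,0]],
    [[0,0,0],[0,0,0]],
    [[0,0,0],[0,0,0]],
    [[0,0,0],[0,0,0]],
    [[0,0,0],[0,0,0]],
  ],
  gripper=0.05,
)

```text
time_s: 28.3
position: [0.4655, -0.3573, 0.0052]
tcp_rot: [[0.949, 0.315, -0.0], [0.315, -0.949, 0.0], [-0.0, -0.0, -1.0]]
force: [-0.4, 1.2, 0.2]
opening: 0.249
grasp_force: 0.0
```

Call:
drive_tool(
  motion=[
    [[0,0,0],[0,0,0]],
    [[0,0,0],[0,0,0]],
    [[0,0,0],[0,0,0]],
    [[0,0,0],[0,0,0]],
    [[0,0,0],[0,0,0]],
  ],
)

```text
time_s: 28.8
position: [0.4655, -0.3573, 0.0052]
tcp_rot: [[0.949, 0.315, -0.0], [0.315, -0.949, 0.0], [-0.0, -0.0, -1.0]]
force: [0.0, -0.1, -0.7]
opening: 0.177
grasp_force: 30.0
```

Call:
drive_tool(
  motion=[
    [[0,0,-15],[0,0,0]],
    [[0,0,-30],[0,0,0]],
    [[0,0,-40],[0,0,0]],
    [[0,0,-30],[0,0,0.1]],
    [[0,0,-15],[0,0,0.105]],
  ],
)

```text
time_s: 29.3
position: [0.4667, -0.3586, 0.1394]
tcp_rot: [[0.994, 0.111, 0.004], [0.111, -0.994, -0.004], [0.003, 0.005, -1.0]]
force: [0.4, 0.5, -0.4]
opening: 0.182
grasp_force: 30.0
```

Call:
drive_tool(
  motion=[
    [[14,-43,0],[0,0,0]],
    [[14,-43,0],[0,0,0]],
    [[14,-43,0],[0,0,0]],
    [[14,-43,0],[0,0,0]],
    [[14,-43,0],[0,0,0]],
  ],
)

```text
time_s: 29.8
position: [0.5103, -0.1341, 0.1363]
tcp_rot: [[0.993, 0.115, 0.001], [0.115, -0.993, -0.0], [0.001, 0.001, -1.0]]
force: [0.7, 0.7, -0.2]
opening: 0.18
grasp_force: 30.0
```

Call:
drive_tool(
  motion=[
    [[14,-43,0],[0,0,0]],
    [[14,-43,0],[0,0,0]],
    [[14,-43,0],[0,0,0]],
    [[14,-43,0],[0,0,0]],
    [[14,-43,0],[0,0,0]],
  ],
)

```text
time_s: 30.3
position: [0.555, 0.0878, 0.1363]
tcp_rot: [[0.993, 0.116, 0.001], [0.116, -0.993, -0.0], [0.001, 0.0, -1.0]]
force: [1.4, 0.5, -0.1]
opening: 0.181
grasp_force: 30.0
```

Call:
drive_tool(
  motion=[
    [[14,-43,0],[0,0,0]],
    [[14,-43,0],[0,0,0]],
    [[14,-43,0],[0,0,0]],
    [[14,-43,0],[0,0,0]],
    [[0,0,0],[0,0,0]],
  ],
)

```text
time_s: 30.8
position: [0.5916, 0.2692, 0.1365]
tcp_rot: [[0.993, 0.121, 0.004], [0.121, -0.993, 0.003], [0.005, -0.003, -1.0]]
force: [-0.1, -0.1, -1.9]
opening: 0.179
grasp_force: 30.0
```

Call:
drive_tool(
  motion=[
    [[10,-32,0],[0,0,0]],
    [[0,0,0],[0,0,0]],
    [[0,0,0],[0,0,0]],
    [[0,0,0],[0,0,0]],
    [[0,0,0],[0,0,0]],
  ],
)

```text
time_s: 31.3
position: [0.5967, 0.2948, 0.1354]
tcp_rot: [[0.993, 0.114, -0.001], [0.114, -0.993, -0.0], [-0.001, 0.0, -1.0]]
force: [0.5, -0.2, -1.1]
opening: 0.185
grasp_force: 30.0
```

Run:
```python
from h import *
s=read_state(); print(s["position"],s["tcp_rot"].round(3))
im={n:capture(n)[:,:,::-1] for n in("scene","top")}
def crop(n,x,y,w,h,s): return cv2.resize(im[n][y:y+h,x:x+w],None,fx=s,fy=s,interpolation=cv2.INTER_CUBIC)
cv2.imwrite("pics/f.png",np.hstack([crop("scene",310,110,110,130,4),crop("top",70,90,80,130,4)]))
```

```text
[0.59668858 0.29481537 0.13541305] [[ 0.993  0.114 -0.001]
 [ 0.114 -0.993 -0.   ]
 [-0.001  0.    -1.   ]]
```

View pics/f.png

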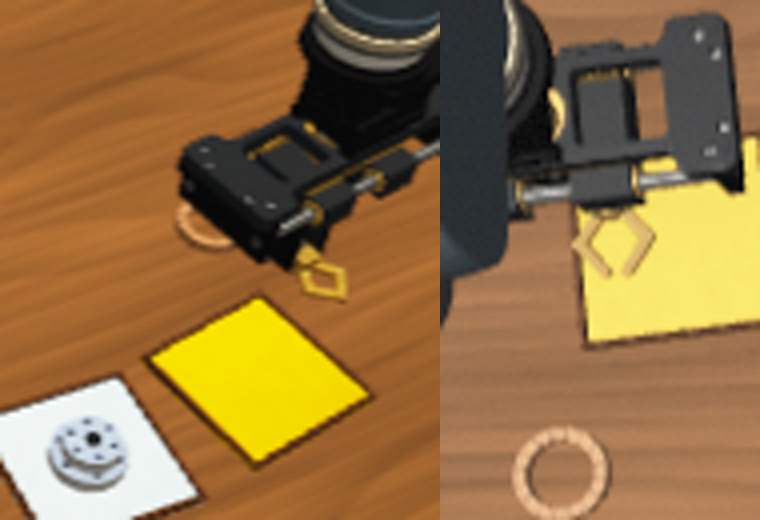

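Run:
```python
from h import *
s=read_state(); R=s["tcp_rot"];p=s["position"]
for q in ((618,275),(615.5,242)):
    w=atz("top",(70+(q[0]-440)/4-.4,90+q[1]/4-.4),.137); print(w, R.T@(w-p))
print("to tray",R.T@(np.array([.599,.302,0])-p))
```

```text
[0.54858062 0.28719763 0.137     ] [-0.04888275  0.00234286 -0.00159697]
[0.56599138 0.28893963 0.137     ] [-0.03138697  0.00260115 -0.00160351]
to tray [ 0.00294908 -0.00662814  0.13538189]
```

Call:
drive_tool(
  motion=[
    [[3,-7,0],[0,0,0]],
    [[0,0,30],[0,0,0]],
    [[0,0,30],[0,0,0]],
    [[0,0,25],[0,0,0]],
    [[0,0,15],[0,0,0]],
  ],
)

```text
time_s: 31.9
position: [0.598, 0.3033, 0.033]
tcp_rot: [[0.993, 0.115, -0.003], [0.115, -0.993, -0.001], [-0.003, 0.0, -1.0]]
force: [-0.4, 0.1, -0.4]
opening: 0.182
grasp_force: 30.0
```

Call:
drive_tool(
  motion=[
    [[0,0,14],[0,0,0]],
    [[0,0,6],[0,0,0]],
    [[0,0,3],[0,0,0]],
    [[0,0,2],[0,0,0]],
    [[0,0,0],[0,0,0]],
  ],
)

```text
time_s: 32.4
position: [0.5996, 0.3037, 0.0109]
tcp_rot: [[0.993, 0.116, 0.001], [0.116, -0.993, 0.0], [0.001, -0.0, -1.0]]
force: [-0.2, -0.0, -0.9]
opening: 0.179
grasp_force: 30.0
```

Call:
drive_tool(
  motion=[
    [[0,0,0.5],[0,0,0]],
    [[0,0,0],[0,0,0]],
    [[0,0,0],[0,0,0]],
  ],
)

```text
time_s: 32.7
position: [0.5993, 0.3035, 0.0102]
tcp_rot: [[0.993, 0.116, 0.001], [0.116, -0.993, 0.0], [0.001, -0.0, -1.0]]
force: [-0.5, -0.5, -0.8]
opening: 0.177
grasp_force: 30.0
```

Call:
drive_tool(
  motion=[
    [[0,1.5,1],[0,0,0]],
    [[0,0,0],[0,0,0]],
    [[0,0,0],[0,0,0]],
  ],
)

```text
time_s: 33.0
position: [0.5995, 0.3023, 0.0092]
tcp_rot: [[0.993, 0.115, 0.001], [0.115, -0.993, 0.001], [0.001, -0.0, -1.0]]
force: [-0.8, 1.8, 1.5]
opening: 0.181
grasp_force: 30.0
```

Call:
drive_tool(
  motion=[
    [[0,0,0],[0,0,0]],
    [[0,0,0],[0,0,0]],
    [[0,0,0],[0,0,0]],
    [[0,0,0],[0,0,0]],
    [[0,0,-5],[0,0,0]],
  ],
  gripper=0.4,
)

```text
time_s: 33.5
position: [0.5985, 0.3017, 0.013]
tcp_rot: [[0.993, 0.115, -0.002], [0.115, -0.993, -0.001], [-0.002, 0.0, -1.0]]
force: [-0.5, -0.2, -0.2]
opening: 0.393
grasp_force: 0.0
```

Call:
drive_tool(
  motion=[
    [[0,0,-15],[0,0,0]],
    [[0,0,-30],[0,0,0]],
    [[0,0,-40],[0,0,0]],
    [[0,0,-40],[0,0,0]],
    [[-40,0,0],[0,0,0]],
  ],
)

```text
time_s: 34.0
position: [0.5701, 0.2996, 0.1476]
tcp_rot: [[0.993, 0.114, 0.024], [0.114, -0.993, 0.007], [0.024, -0.004, -1.0]]
force: [1.3, 0.6, 0.0]
opening: 0.399
grasp_force: 0.0
```

Call:
drive_tool(
  motion=[
    [[-30,-40,0],[0,0,0]],
    [[-20,-45,0],[0,0,0]],
    [[0,-45,0],[0,0,0]],
    [[0,-45,0],[0,0,0]],
    [[0,0,0],[0,0,0]],
  ],
)

```text
time_s: 34.5
position: [0.4887, 0.4715, 0.1408]
tcp_rot: [[0.993, 0.121, 0.004], [0.121, -0.993, 0.005], [0.005, -0.005, -1.0]]
force: [0.3, -0.4, 0.0]
opening: 0.4
grasp_force: 0.0
```

Run:
```python
from h import *
s=read_state(); print(s["position"],s["qvel"].round(2))
im={n:capture(n)[:,:,::-1] for n in("scene","top")}
for n in im: cv2.imwrite(n+"1.png",im[n])
def crop(n,x,y,w,h,s): return cv2.resize(im[n][y:y+h,x:x+w],None,fx=s,fy=s,interpolation=cv2.INTER_CUBIC)
cv2.imwrite("pics/g.png",np.vstack([crop("scene",190,170,230,130,3),crop("top",90,110,260,75,230*3/260)[:210]]))
```

```text
[0.48871031 0.47152849 0.14079302] [-3.75 -0.85  4.07 -3.49  0.76 -1.92]
```

View pics/g.png

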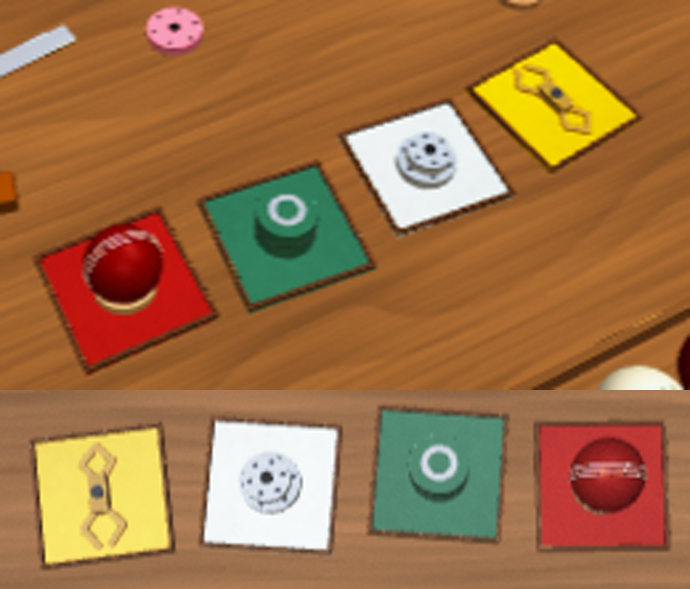

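Run:
```python
from h import *
o=np.array;k=230*3/260
for nm,a,b in(("small",(430,149),(266,88)),("cal",(557,93),(97,101)),("mould",(288,210),(439,72))):
    s=o(a)/3+o([190,170])-.3;t=o(b)/k+o([90,110])-.3; print(nm,tri(s,t))
```

```text
small (array([0.60737142, 0.14894492, 0.02850606]), np.float64(0.0008340862399749649))
cal (array([0.60023537, 0.30048249, 0.02002538]), np.float64(0.0005739159731237768))
mould (array([ 0.61571671, -0.00426031,  0.04172012]), np.float64(0.0010679473612013465))
```

Call:
drive_tool(
  motion=[
    [[0,0,0],[0,0,0]],
    [[0,0,0],[0,0,0]],
    [[0,0,0],[0,0,0]],
  ],
)

```text
time_s: 34.9
position: [0.4901, 0.4641, 0.1389]
tcp_rot: [[0.994, 0.114, -0.0], [0.114, -0.994, -0.0], [-0.0, 0.0, -1.0]]
force: [0.6, 0.1, 0.6]
opening: 0.398
grasp_force: 0.0
```

All within a few millimetres of the tray centres and at the right heights.

```bash
python3 -c "
from rig import *
print(hand_in())"
```

```text
the job is handed in; nothing more can be done
None
```

The job is handed in at about 35 s of the 136 s allowed: the last pictures show the ball, mould, calipers and template stack in the middle of their trays, and the wax was never touched; the hand-in returned no verdict.

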